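# Lift the sanitised lens case off the spinning rack with tongs

## Robot

A 6-joint arm with a two-finger parallel gripper is mounted at the origin on the work surface. World frame = base frame: x ahead of the robot, y to its left, z up, the work surface at z = 0. Lengths are in mm, angles in rad, forces in N, time in s.
With the tool pointing down it reaches from about 400 to 925 mm from the base axis. Payload 12.5 kg.
Tool frame: the origin (TCP) lies at the very end of the fingers, on their centre line; the grasp point (between the pads) lies 19 mm behind it; z points along the fingers, y is the line along which they close (so a half turn about z gives the same grasp; the last joint's range is limited). The gripper opens to 95 mm and grips with 3 to 60 N. Pads are 20 mm wide; open, the fingers measure 119 mm over their backs; the gripper's body (75 mm by 180 mm) begins 59 mm behind the grasp point.
Start: joints at [-1.268, 0.491, 1.559, -0, 1.092, -0.106], TCP at [248.467, -573.508, 214.661] pointing down, gripper open.
Joint ranges: [-3.1, 3.1], [-0.84, 2.19], [0.05, 2.79], [-1.13, 4.28], [0.06, 2.93], [-2.69, 2.69]. Speed limits (rad/s): [2.22, 2.22, 2.79, 3.14, 3.14, 3.14].

## Interface

Orientations are given as [roll, pitch, yaw] about the fixed x, y, z axes, in that order (R = Rz(yaw) Ry(pitch) Rx(roll)).
In Python, from cell import * gives the robot as it stands.
- The arm moves only by the tool step_arm, never from a script. Its argument "plan" is a list of rows, each an object of numbers: "x", "y", "z": the shift along the tool's x, y, z in units of 25 mm (1.0 is 25 mm); "rx", "ry", "rz": the turn, a rotation vector about the tool's x, y, z in units of 0.1 rad (1.0 is 0.1 rad). In form: [{"x": .., "y": .., "z": .., "rx": .., "ry": .., "rz": ..}, ...]. A call has exactly 10 rows; each row shifts and turns the commanded pose from where the row before left it, along the tool's axes as they then stand; what a row does not reach is not made up. A row lasts 1/12 s, in which the tool goes at most 41.7 mm and 7.16 degrees, less where a joint would pass 70% of its speed; a pose out of reach is approached as far as the arm can. A call with a number of a shift or a turn outside -1 to 1 is refused whole. A call with a gripper value outside its range is refused whole. "jaw" is the closure, from -1 (fully open) to 1 (shut), so that 0 is half open, set as the call begins (left out, the last holds). The fingers move at their own pace and stop on an object; the grip force is fixed at half the most. Time passes only in rows, so rows that do not move let the fingers close, or fill a call up. It gives the time, the measured TCP pose, the force, the opening and the grip force at its end, in the units of the state.
- state(): the state, without advancing time (a new reading comes with each control period).
- read_camera(name): name is "side" or "top"; returns a dict with "image" (480x640x3 uint8, red, green, blue), "depth" (480x640 float32, mm along the optical axis (not along the pixel's ray), 0 where there is no reading), "vfov" (degrees; the focal length in pixels is half the picture's height over the tangent of half this angle, whatever the lens; pixels are square), "cx", "cy" (the principal point, pixels), "k1" (the pictures are not rectified: a ray, as slopes to the right and down, at radius r is drawn at 1 + k1 r^2 times it, then the intrinsics apply), "R" (3x3) and "t" (3): a world point X has camera coordinates R X + t. Camera axes: x right, y down, z forward; pixel columns grow to the right and rows downward; lengths in mm; the calibration is good to about 2 mm. A picture is of the moment at which its call begins.
- job_done(): hands the job in; it is judged then, once.
The state is a dict: "t": time; "joints": joint angles; "qvel": joint speeds; "tau": joint torques, N m; "eef_pos": TCP position; "tcp_rot": TCP orientation; "ft_force": force on the tool from outside, world axes, zero at the start; "moment": the same for the moment, N m; "opening": opening from 0.0 (shut) to 1.0 (fully open); "grip_force": force on a finger pad.
Only numpy, scipy, OpenCV 4.12 (cv2) and the standard library are available. Lean on these libraries where they do the work, as an engineer would, in place of code of your own. Each camera call takes 0.05 s, during which the arm holds its last target. There are 200 camera calls.

## Task

Push the red latch of the spinning rack fully down into its catch so that the rack cannot turn. Then take the steel tongs, close their tips on the freshly sanitised contact lens case on the upper tier without your fingers touching it, lift it at least 4 cm clear of the tier and finish while still holding it up in the tongs. Leave the perfume flask, the hair clip and the nail brush where they are.

Things in the scene. Friction and masses are not known exactly. Their poses are not given: they have to be found in the camera images.
- rack: Two-tier steel spinning rack on a fixed foot; origin on its vertical axis on the marble. Lower tier: 230 mm disc, top 30 mm up. Upper tier: 160 mm disc, top 135 mm up, a brass button (20 wide, 8 high) at its centre. The lens case lies on the upper tier towards the rack's -x, the hair clip opposite it, the flask on the lower tier.
- rack_spin (a joint): Turn of the two tiers about the rack's axis, rad. They turn easily; near 0 at the start, where the catch lies under the latch. The latch's tooth, once down, locks them there.
- latch (a joint): Red latch bar on a bracket of the rack's foot, rad; 0 = level, its tooth down between the two brass prongs on the lower tier's rim; grows as the bar swings up. Starts at 0.45 to 0.85 and stays where it is left; about 1 to 2 N square to the bar moves it; follow its arc, as a push straight down on the tip of the raised bar can jam.
- latch_hinge (a point): The latch's hinge: 200 mm out from the rack's axis, 48 mm above the marble. From here the bar (14 mm wide, 6 thick, 92 long) runs straight towards the rack's axis and swings in the vertical plane through both. Closed, its top is level, 51 mm above the marble. Two bracket cheeks beside the hinge rise to 54 mm.
- latch_pad (a point): Point on the bar's upper face, 45 mm from the hinge along the bar; moves with the bar.
- tongs_grip (a point): Spring tongs, steel, 172 mm long, 24 high, arms standing on edge; this is the grip point: on the centre line, half-way up, between blue outer panels. x runs to the tips, y across (squeeze along it), z up. Outer width over the panels 56 mm sprung open, 52 = mouth still 51 wide, 41 = tips 28 mm apart, arms parallel. 7 N per arm starts to close them, 9 N brings them parallel. 80 g.
- tongs_mouth (a point): Middle of the mouth between the blue tip pads, on the same centre line 75 mm ahead of the grip point, half-way up the 24 mm high pads; open mouth about 60 mm. The pads reach from 64 to 90 mm ahead of the grip point.
- tongs_left (a joint): Closing angle of each tongs arm (both move alike), rad: 0 = sprung fully open, 0.11 = arms parallel (28 mm between the pads), 0.2 = fully shut.
- case_center (a point): Contact lens case, flat plastic, white with one green and one blue cap: 64 mm long along its x, 28 wide along y, 16 high, 20 to 42 g; this is its centre, half-way up (143 mm above the marble at the start). It starts about 42 mm from the rack's axis, its x pointing roughly at the axis.
- case: The same lens case; origin at the centre of its underside, axes as above.
- tongs: The same tongs; origin under the grip point at the lower edges of the arms, axes as for the grip point.
- flask: Amber glass perfume flask with brass cap, 46 mm diameter, 72 mm high, standing on the lower tier; origin at its underside. Leave alone.
- clip: Dark steel spring hair clip, 64 x 13 x 10 mm, on the upper tier across from the case; origin at its underside. Leave alone.
- brush: Nail brush with wooden handle, 88 x 34 x 48 mm, on the marble; origin at its underside. Leave alone.
Mind the look-alikes: they are no part of the job. What is meant by the tongs is not green, and is the smaller of those in its own colour.

How it is judged (in metres and radians):
On the way, in this order (a step that is already met when the one before it is completed fails the run):
1. the latch is fully down in its catch (value of joint latch below 0.06 rad), for 0.2 s.
2. the tongs are gripped and lifted off the marble, the case still on the tier (contact force between the fingers and tongs above 1 N and height (world z) of tongs above 0.04 m and height (world z) of case_center below 0.15 m), for 0.2 s.
At the end, for the whole second after the job is handed in: Latch under 0.06 rad, rack turned under 0.1 rad; the robot still grips the tongs, whose mouth (case within 35 mm of its middle) holds the case at rest, its centre over 183 mm above the marble (40 mm above its start); case and tongs do not touch the rack, no finger touches the case (value of joint latch below 0.06 rad and value of joint rack_spin between -0.1 and 0.1 rad and contact force between the fingers and tongs above 1 N and height (world z) of case_center above 0.183 m and contact force between tongs and case above 0.5 N and distance between case_center and tongs_mouth below 0.035 m and contact force between each of case, tongs and rack below 0.05 N and contact force between the fingers and case below 0.05 N and linear speed of case below 0.05 m/s); the arm keeps its last pose, push and grip.
It fails at once if the robot's arm or fingers touch the lens case (contact force between any of the fingers, the arm and case above 0.3 N).
It fails at once if the flask is moved more than 3 cm or tipped (distance of flask from where it was at the start of the episode above 0.03 m or angle between flask's own z axis and vertical above 0.4 rad).
It fails at once if the hair clip is moved more than 3 cm (distance of clip from where it was at the start of the episode above 0.03 m).
It fails at once if the nail brush is moved more than 3 cm (distance of brush from where it was at the start of the episode above 0.03 m).
It also fails if it takes over 62 s, if anything falls off the work surface, if the arm or the gripper's body presses on something with over 40 N, if the wrist force passes 120 N, or if a joint passes its speed limit or range.

## Working session

There is one attempt and no reset: what is moved stays moved. The work goes in short steps, Python scripts to look and compute and a tool call to move; the robot and the scene stay as the last step left them, time stands still between calls to the robot, and variables do not carry over. Pictures are saved under pics/ and viewed, at most 10 in all, crops included, and the job is handed in when it is done.

Besides the shell and the picture viewer there is one more tool, called after "Call:" as name([rows], argument=value, ...), one row to a line, values as JSON. step_arm: Moves the arm, as the interface text tells. Shifts and turns lie within -1 to 1; 1 stands for 25 mm of shift or 0.1 rad of turn. Its arguments: {"type":"object","properties":{"plan":{"type":"array","items":{"type":"object","properties":{"x":{"type":"number"},"y":{"type":"number"},"z":{"type":"number"},"rx":{"type":"number"},"ry":{"type":"number"},"rz":{"type":"number"}}}},"jaw":{"type":"number"}},"required":["plan"]}

```bash
ls; mkdir -p pics; cat > h.py <<'E'
from cell import *
import numpy as np, cv2
def cam(n):
    c=read_camera(n); np.savez(f'{n}.npz',**{k:np.array(v) for k,v in c.items()}); return c
def load(n): return dict(np.load(f'{n}.npz'))
def K(c):
    f=240/np.tan(np.radians(float(c['vfov']))/2); return np.array([[f,0,float(c['cx'])],[0,f,float(c['cy'])],[0,0,1]]),np.array([float(c['k1']),0,0,0])
def ray(c,u,v):
    k,d=K(c); p=cv2.undistortPoints(np.array([[[u,v]]],float),k,d)[0,0]; return np.array([p[0],p[1],1.])
def atz(c,u,v,z):
    r=c['R'].T@ray(c,u,v); o=-c['R'].T@c['t']; return o+r*(z-o[2])/r[2]
def atd(c,u,v,w=1):
    D=c['depth'][v-w:v+w+1,u-w:u+w+1]; D=D[D>0]
    return c['R'].T@(ray(c,u,v)*np.median(D)-c['t'])
def proj(c,X):
    k,d=K(c); return cv2.projectPoints(np.array([X],float),cv2.Rodrigues(c['R'])[0],c['t'].astype(float),k,d)[0][0,0]
E
python3 - <<'E'
from h import *
for n in('top','side'):
    c=cam(n); cv2.imwrite(f'pics/{n}0.png',c['image'][:,:,::-1]); print(n,c['vfov'],c['k1'],-c['R'].T@c['t'],c['R'][2])
print(state())
E
```

```text
pics
top 54.97167610217269 -0.043584098779555935 [377.16504884 -89.82807708 934.82697737] [ 0.15923467  0.02506428 -0.98692254]
side 45.01554821508031 0.04505247877661307 [ 379.18974739 -906.00742499  910.0910325 ] [ 0.12769732  0.7247068  -0.67712144]
{'t': 0.1, 'joints': array([-1.26760629e+00,  4.91473576e-01,  1.55937459e+00, -2.85197204e-05,
        1.09168940e+00, -1.05620905e-01]), 'qvel': array([-0.00065599, -0.00237457, -0.00300511,  0.00119155,  0.00017206,
        0.00030016]), 'tau': array([ 3.26370791e-03, -6.13624477e+01, -2.58607274e+01,  6.93976460e-02,
        4.69725765e-02, -2.12818009e-05]), 'eef_pos': array([ 248.38969435, -573.29738035,  214.14094639]), 'tcp_rot': array([-3.14065035e+00, -7.44611641e-05,  4.08824062e-01]), 'ft_force': array([0.23234598, 0.11567519, 0.22805338]), 'moment': array([0.00927003, 0.05127141, 0.03817271]), 'grip_force': 0.0, 'opening': 0.9994900976909086}
```

View pics/top0.png

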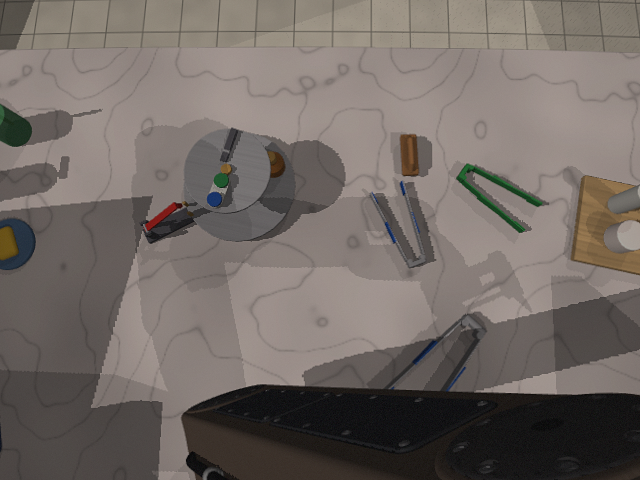

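View pics/side0.png

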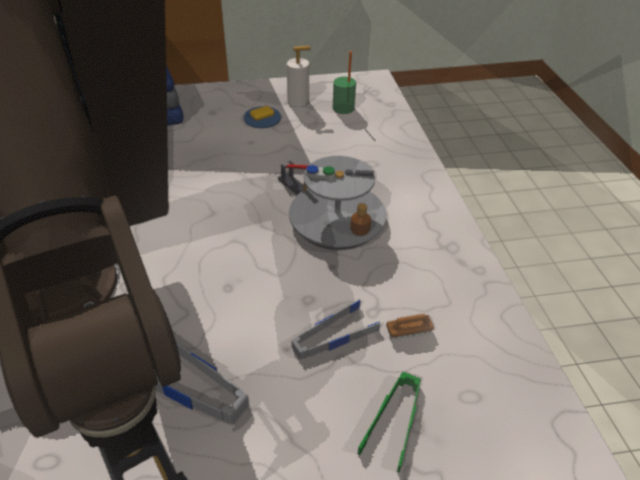

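The top view shows the rack with its button at about (226,169). The red latch runs from about (145,225) to (185,205), and the case runs from (215,199) to (221,180). One steel pair of tongs is at about (400,228) and a larger one near (440,350), partly under the arm. The brush is at (409,155). Next I'll enlarge the two regions I need.

```bash
python3 - <<'E'
from h import *
c=load('top'); im=c['image'][:,:,::-1]
a=cv2.resize(im[115:255,135:305],None,fx=4,fy=4,interpolation=cv2.INTER_CUBIC)
cv2.imwrite('pics/rackcrop.png',a)
b=cv2.resize(im[125:285,350:450],None,fx=3.75,fy=3.75,interpolation=cv2.INTER_CUBIC)
cv2.imwrite('pics/tongcrop.png',b)
for n,u,v in [('button',226,169),('brush',409,155),('hingeT',418,265),('bigT',470,322)]: print(n,atd(c,u,v))
for z in (0,): print(atz(c,320,240,0),atz(c,320,140,0),atz(c,420,240,0))
E
```

```text
button [622.94244199 110.45740535 143.4828896 ]
brush [ 686.59733796 -232.39098769   46.07875176]
hingeT [ 4.70261341e+02 -2.55500414e+02 -4.58370347e-01]
bigT [ 358.57449499 -348.37890491   32.44570154]
[518.43511639 -55.66336142   0.        ] [733.70979475 -51.23196329   0.        ] [ 521.54747885 -260.15587086    0.        ]
```

View pics/rackcrop.png

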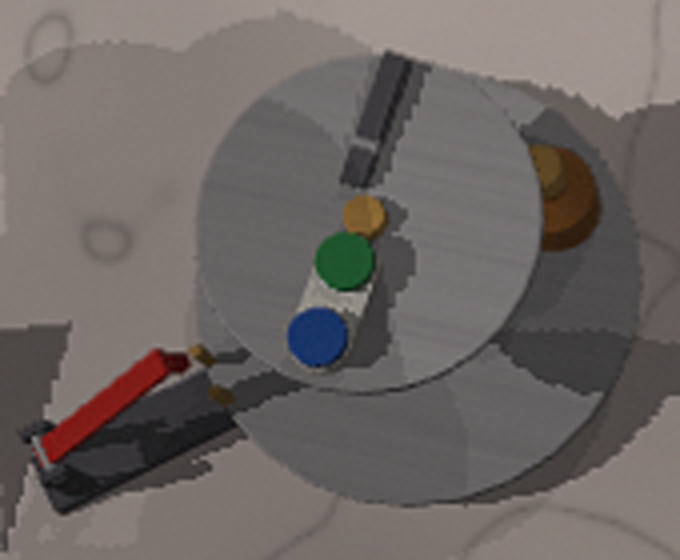

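View pics/tongcrop.png

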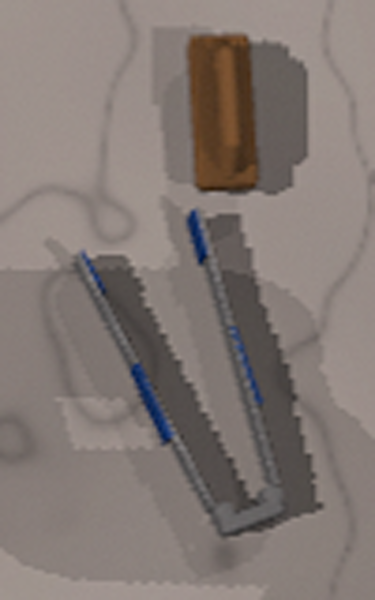

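The rack crop gives, in full-image pixels: button (225.8,169), green cap (221.2,180.2), blue cap (214.5,199.2), latch hinge end about (146,227) and latch tip about (176,205). The tongs crop gives tips at (371.9,192.5) and (402,181.5), base at (416.7,262.3), and panels at (390.5,232.5) and (415.9,222.3).

```bash
python3 - <<'E'
from h import *
c=load('top'); 
R=lambda x,y:(135+x/4,115+y/4); T=lambda x,y:(350+x/3.75,125+y/3.75)
ax=atz(c,*R(363,216),143); print('axis',ax)
g=atz(c,*R(345,261),151);b=atz(c,*R(318,337),151);m=(g+b)/2;d=g-b
print('case',m,'len',np.linalg.norm(d),'yaw',np.arctan2(d[1],d[0]),'r',np.linalg.norm((m-ax)[:2]))
h=atz(c,*R(45,450),52);d=ax-h;print('hinge',h,np.linalg.norm(d[:2]),'yaw',np.arctan2(d[1],d[0]))
print('tipd',atd(c,174,206),atd(c,165,213),atd(c,155,220))
print('prongs',atz(c,*R(203,355),40),atz(c,*R(220,395),40))
tl=atz(c,*T(82,253),24);tr=atz(c,*T(195,212),24);bs=atz(c,*T(252,517),24)
pl=atz(c,*T(152,403),24);pr=atz(c,*T(247,365),24)
mt=(tl+tr)/2;d=mt-bs;print('tips',tl,tr,np.linalg.norm(tl-tr),'base',bs,'len',np.linalg.norm(d),'yaw',np.arctan2(d[1],d[0]))
print('panels',pl,pr,np.linalg.norm(pl-pr),'grip',(pl+pr)/2, 'from tip',np.linalg.norm(mt-(pl+pr)/2))
print('brush end',atz(c,*T(228,190),40))
s=load('side')
for n,X in [('axis',ax),('hinge',h),('grip',(pl+pr)/2)]: print(n,proj(s,X))
E
```

```text
axis [623.08840376 111.03266276 143.        ]
case [582.53401766 120.90290062 151.        ] len 36.06716533448503 yaw -0.28168232008953525 r 41.73822980788536
hinge [530.22682863 286.32540866  52.        ] 198.37040832692537 yaw -1.0836318603064685
tipd [565.3873206  219.02870201  91.95339635] [554.49144185 240.67371819  78.18423948] [542.91007529 264.26587442  65.75247152]
prongs [581.8990816  214.38300506  40.        ] [561.50338123 204.32877101  40.        ]
tips [ 613.89626257 -159.77135671   24.        ] [ 637.66131443 -220.99833963   24.        ] 65.67740195890194 base [ 472.03265533 -249.64011575   24.        ] len 164.76971870033174 yaw 0.3678656982985422
panels [ 532.17801304 -197.20257713   24.        ] [ 553.54034337 -248.0145414    24.        ] 55.11991354707844 grip [ 542.8591782  -222.60855927   24.        ] from tip 88.9608303026671
brush end [ 645.48985305 -236.42299638   40.        ]
axis [337.57162707 173.22613586]
hinge [285.95084886 165.01534368]
grip [329.51731234 329.25400724]
```

The smaller steel tongs are confirmed: tips to grip is 89 mm, yaw is about 0.37, and the grip point is at (543,-223). The latch hinge is at about (529,288), with the bar running at yaw -1.084 and raised about 0.48 rad. I'll move above the latch with the fingers closed.

Call:
step_arm([
  {"x": 0.8,"y": -0.85},
  {"x": 0.8,"y": -0.85},
  {"x": 0.8,"y": -0.85},
  {"x": 0.8,"y": -0.85},
  {"x": 0.8,"y": -0.85},
  {"x": 0.8,"y": -0.85},
  {"x": 0.8,"y": -0.85},
  {"x": 0.8,"y": -0.85},
  {"x": 0.8,"y": -0.85},
  {"x": 0.8,"y": -0.85},
], jaw=1)

```text
schema error: expected keys x, y, z, rx, ry, rz
```

Call:
step_arm([
  {"x": 0.8,"y": -0.85},
  {"x": 0.8,"y": -0.85},
  {"x": 0.8,"y": -0.85},
  {"x": 0.8,"y": -0.85},
  {"x": 0.8,"y": -0.85},
  {"x": 0.8,"y": -0.85},
  {"x": 0.8,"y": -0.85},
  {"x": 0.8,"y": -0.85},
  {"x": 0.8,"y": -0.85},
  {"x": 0.8,"y": -0.85},
])

```text
schema error: expected keys x, y, z, rx, ry, rz
```

Call:
step_arm([
  {"x": 0.8,"y": -0.85},
  {"x": 0.8,"y": -0.85},
  {"x": 0.8,"y": -0.85},
  {"x": 0.8,"y": -0.85},
  {"x": 0.8,"y": -0.85},
  {"x": 0.8,"y": -0.85},
  {"x": 0.8,"y": -0.85},
  {"x": 0.8,"y": -0.85},
  {"x": 0.8,"y": -0.85},
  {"x": 0.8,"y": -0.85},
])

```text
schema error: expected keys x, y, z, rx, ry, rz
```

Call:
step_arm([
  {"rz": -1},
  {"rz": -1},
  {"rz": -1},
  {"rz": -1},
  {"rz": -1},
  {"rz": -1},
  {"rz": -1},
  {"rz": -1},
  {"rz": -1},
  {"rz": -1},
])

```text
schema error: expected keys x, y, z, rx, ry, rz
```

Call:
step_arm([
  {"rz": -1},
  {"rz": -1},
  {"rz": -1},
  {"rz": -1},
  {"rz": -1},
  {"rz": -1},
  {"rz": -0.5},
  {},
  {},
  {},
])

```text
schema error: expected keys x, y, z, rx, ry, rz
```

All six keys are required in every row, so I'll resend with them filled in.

Call:
step_arm([
  {"x": 0.8,"y": -0.85,"z": 0,"rx": 0,"ry": 0,"rz": 0},
  {"x": 0.8,"y": -0.85,"z": 0,"rx": 0,"ry": 0,"rz": 0},
  {"x": 0.8,"y": -0.85,"z": 0,"rx": 0,"ry": 0,"rz": 0},
  {"x": 0.8,"y": -0.85,"z": 0,"rx": 0,"ry": 0,"rz": 0},
  {"x": 0.8,"y": -0.85,"z": 0,"rx": 0,"ry": 0,"rz": 0},
  {"x": 0.8,"y": -0.85,"z": 0,"rx": 0,"ry": 0,"rz": 0},
  {"x": 0.8,"y": -0.85,"z": 0,"rx": 0,"ry": 0,"rz": 0},
  {"x": 0.8,"y": -0.85,"z": 0,"rx": 0,"ry": 0,"rz": 0},
  {"x": 0.8,"y": -0.85,"z": 0,"rx": 0,"ry": 0,"rz": 0},
  {"x": 0.8,"y": -0.85,"z": 0,"rx": 0,"ry": 0,"rz": 0},
], jaw=1)

```text
t: 0.93
eef_pos: [347.6, -297.6, 214.5]
tcp_rot: [-3.141, 0.0, 0.409]
ft_force: [0.9, -0.9, -0.6]
opening: 0.355
grip_force: 0.0
```

Call:
step_arm([
  {"x": 0.8,"y": -0.85,"z": 0,"rx": 0,"ry": 0,"rz": 0},
  {"x": 0.8,"y": -0.85,"z": 0,"rx": 0,"ry": 0,"rz": 0},
  {"x": 0.8,"y": -0.85,"z": 0,"rx": 0,"ry": 0,"rz": 0},
  {"x": 0.8,"y": -0.85,"z": 0,"rx": 0,"ry": 0,"rz": 0},
  {"x": 0.8,"y": -0.85,"z": 0,"rx": 0,"ry": 0,"rz": 0},
  {"x": 0.8,"y": -0.85,"z": 0,"rx": 0,"ry": 0,"rz": 0},
  {"x": 0.8,"y": -0.85,"z": 0,"rx": 0,"ry": 0,"rz": 0},
  {"x": 0.8,"y": -0.85,"z": 0,"rx": 0,"ry": 0,"rz": 0},
  {"x": 0.8,"y": -0.85,"z": 0,"rx": 0,"ry": 0,"rz": 0},
  {"x": 0.8,"y": -0.85,"z": 0,"rx": 0,"ry": 0,"rz": 0},
])

```text
t: 1.77
eef_pos: [446.7, -23.0, 214.6]
tcp_rot: [3.142, 0.0, 0.409]
ft_force: [0.1, -1.2, 0.1]
opening: 0.005
grip_force: 0.0
```

Call:
step_arm([
  {"x": 0.8,"y": -0.85,"z": 0,"rx": 0,"ry": 0,"rz": 0},
  {"x": 0.8,"y": -0.85,"z": 0,"rx": 0,"ry": 0,"rz": 0},
  {"x": 0.8,"y": -0.85,"z": 0,"rx": 0,"ry": 0,"rz": 0},
  {"x": 0.8,"y": -0.85,"z": 0,"rx": 0,"ry": 0,"rz": 0},
  {"x": 0.8,"y": -0.85,"z": 0,"rx": 0,"ry": 0,"rz": 0},
  {"x": 0.8,"y": -0.85,"z": 0,"rx": 0,"ry": 0,"rz": 0},
  {"x": 0.8,"y": -0.85,"z": 0,"rx": 0,"ry": 0,"rz": 0},
  {"x": 0.8,"y": -0.85,"z": 0,"rx": 0,"ry": 0,"rz": 0},
  {"x": 0.8,"y": -0.85,"z": 0,"rx": 0,"ry": 0,"rz": 0},
  {"x": 0.8,"y": -0.85,"z": 0,"rx": 0,"ry": 0,"rz": 0},
])

```text
t: 2.6
eef_pos: [545.7, 251.5, 214.3]
tcp_rot: [3.142, 0.001, 0.409]
ft_force: [0.5, -0.6, -0.8]
opening: -0.001
grip_force: 0.0
```

Call:
step_arm([
  {"x": 0,"y": 0,"z": 0,"rx": 0,"ry": 0,"rz": -1},
  {"x": 0,"y": 0,"z": 0,"rx": 0,"ry": 0,"rz": -1},
  {"x": 0,"y": 0,"z": 0,"rx": 0,"ry": 0,"rz": -1},
  {"x": 0,"y": 0,"z": 0,"rx": 0,"ry": 0,"rz": -1},
  {"x": 0,"y": 0,"z": 0,"rx": 0,"ry": 0,"rz": -1},
  {"x": 0,"y": 0,"z": 0,"rx": 0,"ry": 0,"rz": -1},
  {"x": 0,"y": 0,"z": 0,"rx": 0,"ry": 0,"rz": -1},
  {"x": 0,"y": 0,"z": 0,"rx": 0,"ry": 0,"rz": -1},
  {"x": 0,"y": 0,"z": 0,"rx": 0,"ry": 0,"rz": -1},
  {"x": 0,"y": 0,"z": 0,"rx": 0,"ry": 0,"rz": -1},
])

```text
t: 3.43
eef_pos: [545.5, 249.9, 214.2]
tcp_rot: [-3.141, 0.0, 1.414]
ft_force: [-0.6, 0.8, -0.6]
opening: 0.006
grip_force: 0.0
```

Call:
step_arm([
  {"x": 0,"y": 0,"z": 0,"rx": 0,"ry": 0,"rz": -1},
  {"x": 0,"y": 0,"z": 0,"rx": 0,"ry": 0,"rz": -1},
  {"x": 0,"y": 0,"z": 0,"rx": 0,"ry": 0,"rz": -1},
  {"x": 0,"y": 0,"z": 0,"rx": 0,"ry": 0,"rz": -1},
  {"x": 0,"y": 0,"z": 0,"rx": 0,"ry": 0,"rz": -1},
  {"x": 0,"y": 0,"z": 0,"rx": 0,"ry": 0,"rz": -1},
  {"x": 0,"y": 0,"z": 0,"rx": 0,"ry": 0,"rz": -0.5},
  {"x": 0,"y": 0,"z": 0,"rx": 0,"ry": 0,"rz": 0},
  {"x": 0,"y": 0,"z": 0,"rx": 0,"ry": 0,"rz": 0},
  {"x": 0,"y": 0,"z": 0,"rx": 0,"ry": 0,"rz": 0},
])

```text
t: 4.27
eef_pos: [545.6, 250.0, 214.5]
tcp_rot: [-3.141, 0.0, 2.057]
ft_force: [-0.2, 0.4, -0.1]
opening: 0.003
grip_force: 0.0
```

Call:
step_arm([
  {"x": -0.1,"y": 0.14,"z": 0.5,"rx": 0,"ry": 0,"rz": 0},
  {"x": 0,"y": 0,"z": 0.8,"rx": 0,"ry": 0,"rz": 0},
  {"x": 0,"y": 0,"z": 0.8,"rx": 0,"ry": 0,"rz": 0},
  {"x": 0,"y": 0,"z": 0.8,"rx": 0,"ry": 0,"rz": 0},
  {"x": 0,"y": 0,"z": 0.8,"rx": 0,"ry": 0,"rz": 0},
  {"x": 0,"y": 0,"z": 0.8,"rx": 0,"ry": 0,"rz": 0},
  {"x": 0,"y": 0,"z": 0.5,"rx": 0,"ry": 0,"rz": 0},
  {"x": 0,"y": 0,"z": 0.2,"rx": 0,"ry": 0,"rz": 0},
  {"x": 0,"y": 0,"z": 0,"rx": 0,"ry": 0,"rz": 0},
  {"x": 0,"y": 0,"z": 0,"rx": 0,"ry": 0,"rz": 0},
])

```text
t: 5.1
eef_pos: [550.1, 249.4, 84.5]
tcp_rot: [-3.141, 0.0, 2.058]
ft_force: [-0.7, 0.2, 0.0]
opening: 0.008
grip_force: 0.0
```

Call:
step_arm([
  {"x": -0.06,"y": 0,"z": 0.12,"rx": 0,"ry": 0,"rz": 0},
  {"x": -0.06,"y": 0,"z": 0.12,"rx": 0,"ry": 0,"rz": 0},
  {"x": -0.05,"y": 0,"z": 0.12,"rx": 0,"ry": 0,"rz": 0},
  {"x": -0.05,"y": 0,"z": 0.12,"rx": 0,"ry": 0,"rz": 0},
  {"x": -0.04,"y": 0,"z": 0.12,"rx": 0,"ry": 0,"rz": 0},
  {"x": -0.03,"y": 0,"z": 0.12,"rx": 0,"ry": 0,"rz": 0},
  {"x": -0.02,"y": 0,"z": 0.12,"rx": 0,"ry": 0,"rz": 0},
  {"x": -0.02,"y": 0,"z": 0.12,"rx": 0,"ry": 0,"rz": 0},
  {"x": -0.01,"y": 0,"z": 0.12,"rx": 0,"ry": 0,"rz": 0},
  {"x": 0,"y": 0,"z": 0.1,"rx": 0,"ry": 0,"rz": 0},
])

```text
t: 5.93
eef_pos: [553.8, 241.8, 54.7]
tcp_rot: [-3.141, 0.0, 2.059]
ft_force: [0.1, -1.0, 0.7]
opening: 0.005
grip_force: 0.3
```

Call:
step_arm([
  {"x": 0,"y": 0,"z": 0.05,"rx": 0,"ry": 0,"rz": 0},
  {"x": 0,"y": 0,"z": 0.05,"rx": 0,"ry": 0,"rz": 0},
  {"x": 0,"y": 0,"z": 0.03,"rx": 0,"ry": 0,"rz": 0},
  {"x": 0,"y": 0,"z": 0.03,"rx": 0,"ry": 0,"rz": 0},
  {"x": 0,"y": 0,"z": 0,"rx": 0,"ry": 0,"rz": 0},
  {"x": 0,"y": 0,"z": 0,"rx": 0,"ry": 0,"rz": 0},
  {"x": 0,"y": 0,"z": 0,"rx": 0,"ry": 0,"rz": 0},
  {"x": 0,"y": 0,"z": 0,"rx": 0,"ry": 0,"rz": 0},
  {"x": 0,"y": 0,"z": 0,"rx": 0,"ry": 0,"rz": 0},
  {"x": 0,"y": 0,"z": 0,"rx": 0,"ry": 0,"rz": 0},
])

```text
t: 6.77
eef_pos: [553.8, 241.9, 51.2]
tcp_rot: [3.142, 0.0, 2.059]
ft_force: [-0.5, -1.0, 3.9]
opening: 0.006
grip_force: 1.8
```

Call:
step_arm([
  {"x": 0,"y": 0,"z": 0.03,"rx": 0,"ry": 0,"rz": 0},
  {"x": 0,"y": 0,"z": 0.03,"rx": 0,"ry": 0,"rz": 0},
  {"x": 0,"y": 0,"z": 0,"rx": 0,"ry": 0,"rz": 0},
  {"x": 0,"y": 0,"z": 0,"rx": 0,"ry": 0,"rz": 0},
  {"x": 0,"y": 0,"z": 0,"rx": 0,"ry": 0,"rz": 0},
  {"x": 0,"y": 0,"z": 0,"rx": 0,"ry": 0,"rz": 0},
  {"x": 0,"y": 0,"z": 0,"rx": 0,"ry": 0,"rz": 0},
  {"x": 0,"y": 0,"z": 0,"rx": 0,"ry": 0,"rz": 0},
  {"x": 0,"y": 0,"z": 0,"rx": 0,"ry": 0,"rz": 0},
  {"x": 0,"y": 0,"z": 0,"rx": 0,"ry": 0,"rz": 0},
])

```text
t: 7.6
eef_pos: [554.0, 242.0, 50.7]
tcp_rot: [3.141, 0.0, 2.059]
ft_force: [-4.1, -2.4, 14.9]
opening: 0.003
grip_force: 7.1
```

The latch is hard on its stop. Next I lift and travel to the tongs.

Call:
step_arm([
  {"x": 0,"y": 0,"z": -0.5,"rx": 0,"ry": 0,"rz": 0},
  {"x": 0,"y": 0,"z": -1,"rx": 0,"ry": 0,"rz": 0},
  {"x": 0,"y": 0,"z": -1,"rx": 0,"ry": 0,"rz": 0},
  {"x": 0,"y": 0,"z": -1,"rx": 0,"ry": 0,"rz": 0},
  {"x": 0,"y": 0,"z": -1,"rx": 0,"ry": 0,"rz": 0},
  {"x": 0,"y": 0,"z": -1,"rx": 0,"ry": 0,"rz": 0},
  {"x": 0,"y": 0,"z": -1,"rx": 0,"ry": 0,"rz": 0},
  {"x": -0.6,"y": -0.3,"z": 0,"rx": 0,"ry": 0,"rz": 0},
  {"x": -0.9,"y": -0.5,"z": 0,"rx": 0,"ry": 0,"rz": 0},
  {"x": -0.9,"y": -0.5,"z": 0,"rx": 0,"ry": 0,"rz": 0},
])

```text
t: 8.43
eef_pos: [553.2, 173.4, 212.8]
tcp_rot: [3.14, 0.0, 2.06]
ft_force: [0.7, 0.0, -0.3]
opening: 0.009
grip_force: 0.0
```

Call:
step_arm([
  {"x": -0.9,"y": -0.5,"z": 0,"rx": 0,"ry": 0,"rz": 0},
  {"x": -0.9,"y": -0.5,"z": 0,"rx": 0,"ry": 0,"rz": 0},
  {"x": -0.9,"y": -0.5,"z": 0,"rx": 0,"ry": 0,"rz": 0},
  {"x": -0.9,"y": -0.5,"z": 0,"rx": 0,"ry": 0,"rz": 0},
  {"x": -0.9,"y": -0.5,"z": 0,"rx": 0,"ry": 0,"rz": 0},
  {"x": -0.9,"y": -0.5,"z": 0,"rx": 0,"ry": 0,"rz": 0},
  {"x": -0.9,"y": -0.5,"z": 0,"rx": 0,"ry": 0,"rz": 0},
  {"x": -0.9,"y": -0.5,"z": 0,"rx": 0,"ry": 0,"rz": 0},
  {"x": -0.9,"y": -0.5,"z": 0,"rx": 0,"ry": 0,"rz": 0},
  {"x": -0.9,"y": -0.5,"z": 0,"rx": 0,"ry": 0,"rz": 0},
], jaw=-0.7)

```text
t: 9.27
eef_pos: [548.2, -84.9, 212.5]
tcp_rot: [3.141, 0.0, 2.059]
ft_force: [0.1, 0.5, 0.1]
opening: 0.648
grip_force: 0.0
```

Call:
step_arm([
  {"x": -0.9,"y": -0.6,"z": 0,"rx": 0,"ry": 0,"rz": 0},
  {"x": -0.9,"y": -0.6,"z": 0,"rx": 0,"ry": 0,"rz": 0},
  {"x": -0.9,"y": -0.6,"z": 0,"rx": 0,"ry": 0,"rz": 0},
  {"x": -0.9,"y": -0.6,"z": 0,"rx": 0,"ry": 0,"rz": 0},
  {"x": -0.9,"y": -0.6,"z": 0,"rx": 0,"ry": 0,"rz": 1},
  {"x": 0,"y": 0,"z": 0,"rx": 0,"ry": 0,"rz": 1},
  {"x": 0,"y": 0,"z": 0,"rx": 0,"ry": 0,"rz": 1},
  {"x": 0,"y": 0,"z": 0,"rx": 0,"ry": 0,"rz": 1},
  {"x": 0,"y": 0,"z": 0,"rx": 0,"ry": 0,"rz": 1},
  {"x": 0,"y": 0,"z": 0,"rx": 0,"ry": 0,"rz": 1},
])

```text
t: 10.1
eef_pos: [534.8, -218.3, 212.4]
tcp_rot: [3.141, 0.0, 1.454]
ft_force: [-0.3, -0.4, -0.5]
opening: 0.85
grip_force: 0.0
```

Call:
step_arm([
  {"x": 0,"y": 0,"z": 0,"rx": 0,"ry": 0,"rz": 1},
  {"x": 0,"y": 0,"z": 0,"rx": 0,"ry": 0,"rz": 1},
  {"x": 0,"y": 0,"z": 0,"rx": 0,"ry": 0,"rz": 1},
  {"x": 0,"y": 0,"z": 0,"rx": 0,"ry": 0,"rz": 1},
  {"x": 0,"y": 0,"z": 0,"rx": 0,"ry": 0,"rz": 1},
  {"x": 0,"y": 0,"z": 0,"rx": 0,"ry": 0,"rz": 1},
  {"x": 0,"y": 0,"z": 0,"rx": 0,"ry": 0,"rz": 1},
  {"x": 0,"y": 0,"z": 0,"rx": 0,"ry": 0,"rz": 1},
  {"x": 0,"y": 0,"z": 0,"rx": 0,"ry": 0,"rz": 1},
  {"x": 0,"y": 0,"z": 0,"rx": 0,"ry": 0,"rz": 1},
])

```text
t: 10.93
eef_pos: [534.9, -218.2, 212.4]
tcp_rot: [3.141, -0.0, 0.454]
ft_force: [0.2, -0.8, 0.1]
opening: 0.851
grip_force: 0.0
```

```bash
python3 - <<'E'
from h import *
c=cam('top'); im=c['image'][:,:,::-1]
a=cv2.resize(im[115:255,135:305],None,fx=4,fy=4,interpolation=cv2.INTER_CUBIC)
cv2.imwrite('pics/rack2.png',a); s=state(); print(s['eef_pos'],s['tcp_rot'],s['opening'])
print([atd(c,u,v,0).round(0) for u,v in((155,222),(163,217),(170,212))])
E
```

```text
[ 534.90404344 -218.19275945  212.41784405] [ 3.14135321e+00 -1.86202375e-04  4.46822028e-01] 0.8497886115221518
[array([542., 270.,  51.]), array([552., 255.,  51.]), array([563., 242.,  49.])]
```

View pics/rack2.png

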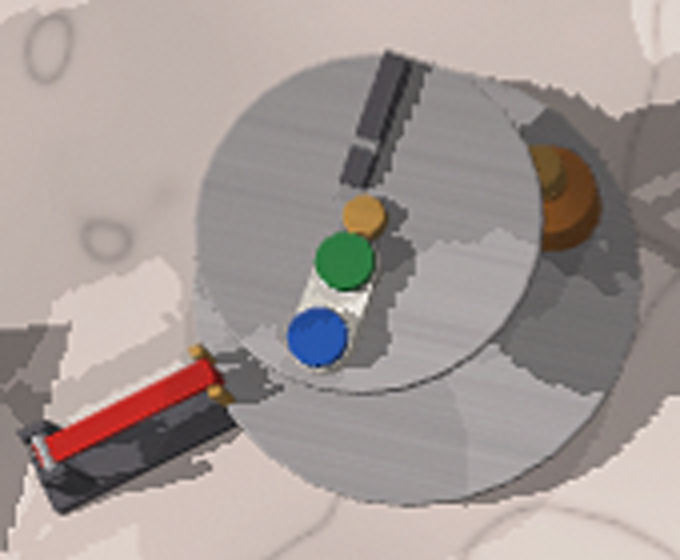

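The latch is level at z = 51 between the prongs, at about (215,375) in the crop, and the case hasn't moved. Descending on the tongs.

Call:
step_arm([
  {"x": 0.21,"y": 0.3,"z": 0,"rx": 0,"ry": 0,"rz": 0},
  {"x": 0,"y": 0,"z": 0.5,"rx": 0,"ry": 0,"rz": 0.8},
  {"x": 0,"y": 0,"z": 1,"rx": 0,"ry": 0,"rz": 0},
  {"x": 0,"y": 0,"z": 1,"rx": 0,"ry": 0,"rz": 0},
  {"x": 0,"y": 0,"z": 1,"rx": 0,"ry": 0,"rz": 0},
  {"x": 0,"y": 0,"z": 1,"rx": 0,"ry": 0,"rz": 0},
  {"x": 0,"y": 0,"z": 1,"rx": 0,"ry": 0,"rz": 0},
  {"x": 0,"y": 0,"z": 1,"rx": 0,"ry": 0,"rz": 0},
  {"x": 0,"y": 0,"z": 0.6,"rx": 0,"ry": 0,"rz": 0},
  {"x": 0,"y": 0,"z": 0.3,"rx": 0,"ry": 0,"rz": 0},
])

```text
t: 11.82
eef_pos: [542.7, -222.6, 24.9]
tcp_rot: [-3.14, 0.002, 0.382]
ft_force: [-0.4, -1.3, -0.0]
opening: 0.85
grip_force: 0.0
```

Call:
step_arm([
  {"x": 0,"y": 0,"z": 0.3,"rx": 0,"ry": 0,"rz": 0},
  {"x": 0,"y": 0,"z": 0.3,"rx": 0,"ry": 0,"rz": 0},
  {"x": 0,"y": 0,"z": 0.2,"rx": 0,"ry": 0,"rz": 0},
  {"x": 0,"y": 0,"z": 0.1,"rx": 0,"ry": 0,"rz": 0},
  {"x": 0,"y": 0,"z": 0,"rx": 0,"ry": 0,"rz": 0},
  {"x": 0,"y": 0,"z": 0,"rx": 0,"ry": 0,"rz": 0},
  {"x": 0,"y": 0,"z": 0,"rx": 0,"ry": 0,"rz": 0},
  {"x": 0,"y": 0,"z": 0,"rx": 0,"ry": 0,"rz": 0},
  {"x": 0,"y": 0,"z": 0,"rx": 0,"ry": 0,"rz": 0},
  {"x": 0,"y": 0,"z": 0,"rx": 0,"ry": 0,"rz": 0},
])

```text
t: 12.65
eef_pos: [543.0, -222.7, 4.9]
tcp_rot: [3.141, -0.0, 0.379]
ft_force: [0.4, 0.5, 0.2]
opening: 0.852
grip_force: 0.0
```

Call:
step_arm([
  {"x": 0,"y": 0,"z": 0,"rx": 0,"ry": 0,"rz": 0},
  {"x": 0,"y": 0,"z": 0,"rx": 0,"ry": 0,"rz": 0},
  {"x": 0,"y": 0,"z": 0,"rx": 0,"ry": 0,"rz": 0},
  {"x": 0,"y": 0,"z": 0,"rx": 0,"ry": 0,"rz": 0},
  {"x": 0,"y": 0,"z": 0,"rx": 0,"ry": 0,"rz": 0},
  {"x": 0,"y": 0,"z": 0,"rx": 0,"ry": 0,"rz": 0},
  {"x": 0,"y": 0,"z": 0,"rx": 0,"ry": 0,"rz": 0},
  {"x": 0,"y": 0,"z": 0,"rx": 0,"ry": 0,"rz": 0},
  {"x": 0,"y": 0,"z": 0,"rx": 0,"ry": 0,"rz": 0},
  {"x": 0,"y": 0,"z": 0,"rx": 0,"ry": 0,"rz": 0},
], jaw=-0.1)

```text
t: 13.48
eef_pos: [542.9, -222.6, 4.6]
tcp_rot: [3.141, -0.0, 0.379]
ft_force: [-0.9, -0.5, -0.3]
opening: 0.548
grip_force: 7.3
```

Call:
step_arm([
  {"x": 0,"y": 0,"z": -0.2,"rx": 0,"ry": 0,"rz": 0},
  {"x": 0,"y": 0,"z": -0.5,"rx": 0,"ry": 0,"rz": 0},
  {"x": 0,"y": 0,"z": -0.9,"rx": 0,"ry": 0,"rz": 0},
  {"x": 0,"y": 0,"z": -1,"rx": 0,"ry": 0,"rz": 0},
  {"x": 0,"y": 0,"z": -1,"rx": 0,"ry": 0,"rz": 0},
  {"x": 0,"y": 0,"z": -1,"rx": 0,"ry": 0,"rz": 0},
  {"x": 0,"y": 0,"z": -1,"rx": 0,"ry": 0,"rz": 0},
  {"x": 0,"y": 0,"z": -1,"rx": 0,"ry": 0,"rz": 0},
  {"x": 0,"y": 0,"z": -1,"rx": 0,"ry": 0,"rz": 0},
  {"x": 0,"y": 0,"z": -0.6,"rx": 0,"ry": 0,"rz": 0},
])

```text
t: 14.32
eef_pos: [543.1, -222.7, 213.6]
tcp_rot: [3.139, -0.002, 0.379]
ft_force: [0.1, -0.1, -2.0]
opening: 0.55
grip_force: 7.0
```

Call:
step_arm([
  {"x": 0,"y": 0,"z": -0.2,"rx": 0,"ry": 0,"rz": 0.5},
  {"x": 0,"y": 0,"z": 0,"rx": 0,"ry": 0,"rz": 0.7},
  {"x": 0,"y": 0,"z": 0,"rx": 0,"ry": 0,"rz": 0.8},
  {"x": 0,"y": 0,"z": 0,"rx": 0,"ry": 0,"rz": 0.8},
  {"x": 0,"y": 0,"z": 0,"rx": 0,"ry": 0,"rz": 0.8},
  {"x": 0,"y": 0,"z": 0,"rx": 0,"ry": 0,"rz": 0.8},
  {"x": 0,"y": 0,"z": 0,"rx": 0,"ry": 0,"rz": 0.8},
  {"x": 0,"y": 0,"z": 0,"rx": 0,"ry": 0,"rz": 0.8},
  {"x": 0,"y": 0,"z": 0,"rx": 0,"ry": 0,"rz": 0.6},
  {"x": 0,"y": 0,"z": 0,"rx": 0,"ry": 0,"rz": 0},
])

```text
t: 15.15
eef_pos: [542.7, -222.5, 215.7]
tcp_rot: [3.141, -0.001, -0.284]
ft_force: [-0.0, -0.7, 0.3]
opening: 0.549
grip_force: 7.0
```

Call:
step_arm([
  {"x": -0.2,"y": -0.3,"z": 0,"rx": 0,"ry": 0,"rz": 0},
  {"x": -0.26,"y": -0.7,"z": 0,"rx": 0,"ry": 0,"rz": 0},
  {"x": -0.26,"y": -0.7,"z": 0,"rx": 0,"ry": 0,"rz": 0},
  {"x": -0.26,"y": -0.7,"z": 0,"rx": 0,"ry": 0,"rz": 0},
  {"x": -0.26,"y": -0.7,"z": 0,"rx": 0,"ry": 0,"rz": 0},
  {"x": -0.26,"y": -0.7,"z": 0,"rx": 0,"ry": 0,"rz": 0},
  {"x": -0.26,"y": -0.7,"z": 0,"rx": 0,"ry": 0,"rz": 0},
  {"x": -0.26,"y": -0.7,"z": 0,"rx": 0,"ry": 0,"rz": 0},
  {"x": -0.26,"y": -0.7,"z": 0,"rx": 0,"ry": 0,"rz": 0},
  {"x": -0.26,"y": -0.7,"z": 0,"rx": 0,"ry": 0,"rz": 0},
])

```text
t: 15.98
eef_pos: [527.0, -45.1, 215.1]
tcp_rot: [-3.142, -0.0, -0.279]
ft_force: [0.4, 0.4, -0.5]
opening: 0.552
grip_force: 7.0
```

Call:
step_arm([
  {"x": -0.26,"y": -0.7,"z": 0,"rx": 0,"ry": 0,"rz": 0},
  {"x": -0.26,"y": -0.7,"z": 0,"rx": 0,"ry": 0,"rz": 0},
  {"x": -0.26,"y": -0.7,"z": 0,"rx": 0,"ry": 0,"rz": 0},
  {"x": -0.26,"y": -0.7,"z": 0,"rx": 0,"ry": 0,"rz": 0},
  {"x": -0.26,"y": -0.7,"z": 0,"rx": 0,"ry": 0,"rz": 0},
  {"x": -0.26,"y": -0.7,"z": 0,"rx": 0,"ry": 0,"rz": 0},
  {"x": -0.26,"y": -0.7,"z": 0,"rx": 0,"ry": 0,"rz": 0},
  {"x": -0.26,"y": -0.7,"z": 0,"rx": 0,"ry": 0,"rz": 0},
  {"x": -0.26,"y": -0.7,"z": 0,"rx": 0,"ry": 0,"rz": 0},
  {"x": -0.2,"y": -0.4,"z": 0,"rx": 0,"ry": 0,"rz": 0},
])

```text
t: 16.82
eef_pos: [512.4, 133.8, 215.0]
tcp_rot: [-3.141, -0.0, -0.278]
ft_force: [0.3, -0.4, -0.4]
opening: 0.552
grip_force: 7.0
```

Call:
step_arm([
  {"x": 0,"y": 0,"z": 0,"rx": 0,"ry": 0,"rz": 0},
  {"x": 0,"y": 0,"z": 0,"rx": 0,"ry": 0,"rz": 0},
  {"x": 0,"y": 0,"z": 0,"rx": 0,"ry": 0,"rz": 0},
  {"x": 0,"y": 0,"z": 0,"rx": 0,"ry": 0,"rz": 0},
  {"x": 0,"y": 0,"z": 0,"rx": 0,"ry": 0,"rz": 0},
  {"x": 0,"y": 0,"z": 0,"rx": 0,"ry": 0,"rz": 0},
  {"x": 0,"y": 0,"z": 0,"rx": 0,"ry": 0,"rz": 0},
  {"x": 0,"y": 0,"z": 0,"rx": 0,"ry": 0,"rz": 0},
  {"x": 0,"y": 0,"z": 0,"rx": 0,"ry": 0,"rz": 0},
  {"x": 0,"y": 0,"z": 0,"rx": 0,"ry": 0,"rz": 0},
])

```text
t: 17.65
eef_pos: [513.2, 132.0, 214.6]
tcp_rot: [3.141, 0.0, -0.281]
ft_force: [-0.5, -0.5, -0.8]
opening: 0.549
grip_force: 7.0
```

```bash
python3 - <<'E'
from h import *
c=cam('top'); s=cam('side')
a=cv2.resize(c['image'][110:270,140:300,::-1],None,fx=3.7,fy=3.7,interpolation=cv2.INTER_CUBIC)
b=cv2.resize(s['image'][90:220,220:420,::-1],None,fx=4,fy=4,interpolation=cv2.INTER_CUBIC)
cv2.imwrite('pics/t3.png',a);cv2.imwrite('pics/s3.png',b); q=state(); print(q['eef_pos'],q['tcp_rot'],q['opening'],q['grip_force'])
E
```

```text
[513.1630909  132.06337994 214.60380139] [ 3.14151079e+00 -5.96270273e-05 -2.81171306e-01] 0.5502831594230821 7.0023080706596375
```

View pics/t3.png

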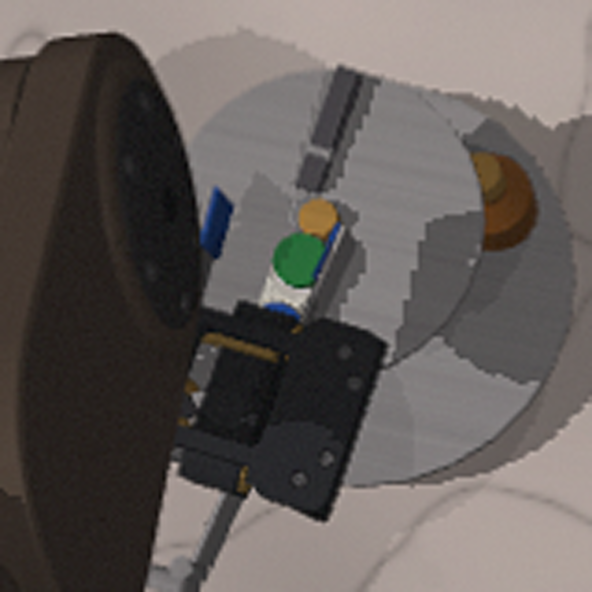

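View pics/s3.png

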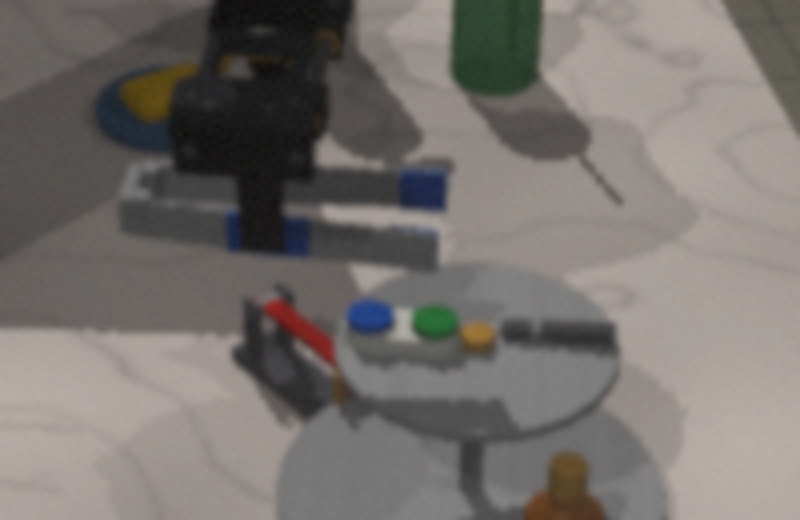

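The top crop shows the mouth straddling the case line, with the left pad tip at about (219,188) and the right at about (343,222). The side crop shows the tongs near level above the case, with the near tip bottom at (437,270), top at (438,236), and the tail bottom at (122,232). I'll compare these with predictions.

```bash
python3 - <<'E'
from h import *
c=load('top');s=load('side'); q=state(); p=q['eef_pos']; y=q['tcp_rot'][2]
X=np.array([np.cos(y),np.sin(y),0]);Y=np.array([-np.sin(y),np.cos(y),0])
g=np.array([p[0],p[1],p[2]-4.6+12])
def P(a,b,h): return g+a*X+b*Y+np.array([0,0,h])
T=lambda W:(proj(c,W)-[140,110])*3.7; S=lambda W:(proj(s,W)-[220,90])*4
print('left tip top',T(P(90,29,12)),'right tip top',T(P(90,-27,12)))
print('side near tip bot/top',S(P(90,-29,-12)),S(P(90,-29,12)),'tail bot',S(P(-79,-14,-12)),'far tip top',S(P(90,28,12)))
a=atz(c,140+219/3.7,110+188/3.7,g[2]+12);b=atz(c,140+343/3.7,110+222/3.7,g[2]+12)
print(a,b,np.linalg.norm(a-b),'mid-pred',((a+b)/2-P(90,0,12)))
tgt=np.array([582.5,120.9,0])-75*X; d=tgt-p; print('TCP shift in X,Y(left)',d@X,d@Y)
E
```

```text
left tip top [211.26942562 188.78705178] right tip top [332.61795101 224.4666362 ]
side near tip bot/top [429.07472818 270.60489298] [430.45123698 232.06664813] tail bot [116.46048926 231.8719754 ] far tip top [439.93270269 172.24090414]
[608.05439536 131.5897954  234.00380139] [593.27622772  76.71698668 234.00380139] 56.82798056361561 mid-pred [ 1.03642324e+00 -2.93668554e+00  5.68434189e-14]
TCP shift in X,Y(left) -5.288248797826369 8.514679078387132
```

Call:
step_arm([
  {"x": -0.13,"y": -0.21,"z": 0,"rx": 0,"ry": 0,"rz": 0},
  {"x": -0.13,"y": -0.21,"z": 0,"rx": 0,"ry": 0,"rz": 0},
  {"x": 0,"y": 0,"z": 0.3,"rx": 0,"ry": 0,"rz": 0},
  {"x": 0,"y": 0,"z": 0.5,"rx": 0,"ry": 0,"rz": 0},
  {"x": 0,"y": 0,"z": 0.5,"rx": 0,"ry": 0,"rz": 0},
  {"x": 0,"y": 0,"z": 0.5,"rx": 0,"ry": 0,"rz": 0},
  {"x": 0,"y": 0,"z": 0.4,"rx": 0,"ry": 0,"rz": 0},
  {"x": 0,"y": 0,"z": 0,"rx": 0,"ry": 0,"rz": 0},
  {"x": 0,"y": 0,"z": 0,"rx": 0,"ry": 0,"rz": 0},
  {"x": 0,"y": 0,"z": 0,"rx": 0,"ry": 0,"rz": 0},
])

```text
t: 18.58
eef_pos: [510.1, 144.1, 160.0]
tcp_rot: [-3.141, -0.001, -0.281]
ft_force: [0.3, 0.1, -1.1]
opening: 0.549
grip_force: 7.0
```

```bash
python3 - <<'E'
from h import *
c=cam('top'); s=cam('side')
a=cv2.resize(c['image'][140:220,180:260,::-1],None,fx=5,fy=5,interpolation=cv2.INTER_CUBIC)
b=cv2.resize(s['image'][120:200,270:350,::-1],None,fx=5,fy=5,interpolation=cv2.INTER_CUBIC)
cv2.imwrite('pics/ts4.png',np.hstack([a,b])); q=state(); print(q['eef_pos'],q['tcp_rot'],q['opening'],q['grip_force'],q['ft_force'])
E
```

```text
[510.14496857 144.04370007 160.24250628] [-3.14118677e+00 -1.12653148e-03 -2.81128901e-01] 0.55206014164968 7.002437710762024 [-0.42623345  0.42864603 -1.12577261]
```

View pics/ts4.png

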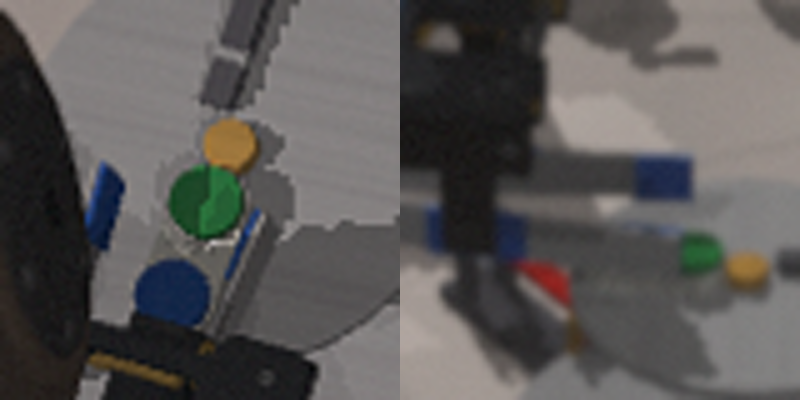

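The top half shows the left pad tip at (105,163), the right pad inner tip at (258,212), the green cap at (207,202) and the blue cap at (172,293). I'll check the centring.

```bash
python3 - <<'E'
from h import *
c=load('top'); q=state(); p=q['eef_pos']; y=q['tcp_rot'][2]
X=np.array([np.cos(y),np.sin(y),0]);Y=np.array([-np.sin(y),np.cos(y),0])
A=lambda x,v,z:atz(c,180+x/5,140+v/5,z)
zt=p[2]+19.4
L=A(105,163,zt);R=A(258,212,zt);g=A(207,202,151);b=A(172,293,151)
for n,W in(('L',L),('R',R),('mid',(L+R)/2),('g',g),('b',b),('case',(g+b)/2)): print(n,(W-p)@X,(W-p)@Y)
print(np.arctan2(*(g-b)[1::-1]))
E
```

```text
L 91.02076423187212 26.471303676638335
R 89.80044500996931 -29.941011569532343
mid 90.41060462092071 -1.734853946447002
g 93.81867679841129 -2.5068380552498466
b 58.990206920232175 -1.5765573725855144
case 76.40444185932174 -2.0416977139176797
-0.30783290337660374
```

Centred to within 1 mm. I'll descend the last 17 mm and close in two steps.

Call:
step_arm([
  {"x": 0,"y": 0,"z": 0.2,"rx": 0,"ry": 0,"rz": 0},
  {"x": 0,"y": 0,"z": 0.2,"rx": 0,"ry": 0,"rz": 0},
  {"x": 0,"y": 0,"z": 0.2,"rx": 0,"ry": 0,"rz": 0},
  {"x": 0,"y": 0,"z": 0.08,"rx": 0,"ry": 0,"rz": 0},
  {"x": 0,"y": 0,"z": 0,"rx": 0,"ry": 0,"rz": 0},
  {"x": 0,"y": 0,"z": 0,"rx": 0,"ry": 0,"rz": 0},
  {"x": 0,"y": 0,"z": 0,"rx": 0,"ry": 0,"rz": 0},
  {"x": 0,"y": 0,"z": 0,"rx": 0,"ry": 0,"rz": 0},
  {"x": 0,"y": 0,"z": 0,"rx": 0,"ry": 0,"rz": 0},
  {"x": 0,"y": 0,"z": 0,"rx": 0,"ry": 0,"rz": 0},
])

```text
t: 19.52
eef_pos: [509.9, 143.9, 142.7]
tcp_rot: [-3.142, -0.0, -0.281]
ft_force: [0.4, -0.2, -0.5]
opening: 0.549
grip_force: 7.0
```

Call:
step_arm([
  {"x": 0,"y": 0,"z": 0,"rx": 0,"ry": 0,"rz": 0},
  {"x": 0,"y": 0,"z": 0,"rx": 0,"ry": 0,"rz": 0},
  {"x": 0,"y": 0,"z": 0,"rx": 0,"ry": 0,"rz": 0},
  {"x": 0,"y": 0,"z": 0,"rx": 0,"ry": 0,"rz": 0},
  {"x": 0,"y": 0,"z": 0,"rx": 0,"ry": 0,"rz": 0},
  {"x": 0,"y": 0,"z": 0,"rx": 0,"ry": 0,"rz": 0},
  {"x": 0,"y": 0,"z": 0,"rx": 0,"ry": 0,"rz": 0},
  {"x": 0,"y": 0,"z": 0,"rx": 0,"ry": 0,"rz": 0},
  {"x": 0,"y": 0,"z": 0,"rx": 0,"ry": 0,"rz": 0},
  {"x": 0,"y": 0,"z": 0,"rx": 0,"ry": 0,"rz": 0},
], jaw=0.12)

```text
t: 20.35
eef_pos: [509.9, 144.0, 142.6]
tcp_rot: [3.142, -0.0, -0.281]
ft_force: [-0.3, 0.7, -0.6]
opening: 0.442
grip_force: 10.6
```

Call:
step_arm([
  {"x": 0,"y": 0,"z": 0,"rx": 0,"ry": 0,"rz": 0},
  {"x": 0,"y": 0,"z": 0,"rx": 0,"ry": 0,"rz": 0},
  {"x": 0,"y": 0,"z": 0,"rx": 0,"ry": 0,"rz": 0},
  {"x": 0,"y": 0,"z": 0,"rx": 0,"ry": 0,"rz": 0},
  {"x": 0,"y": 0,"z": 0,"rx": 0,"ry": 0,"rz": 0},
  {"x": 0,"y": 0,"z": 0,"rx": 0,"ry": 0,"rz": 0},
  {"x": 0,"y": 0,"z": 0,"rx": 0,"ry": 0,"rz": 0},
  {"x": 0,"y": 0,"z": 0,"rx": 0,"ry": 0,"rz": 0},
  {"x": 0,"y": 0,"z": 0,"rx": 0,"ry": 0,"rz": 0},
  {"x": 0,"y": 0,"z": 0,"rx": 0,"ry": 0,"rz": 0},
], jaw=1)

```text
t: 21.18
eef_pos: [509.8, 144.0, 142.6]
tcp_rot: [3.142, -0.0, -0.281]
ft_force: [0.2, -0.2, -1.7]
opening: 0.439
grip_force: 29.9
```

The tongs are clamped on the case at 41.7 mm opening and 30 N. Lifting about 70 mm.

Call:
step_arm([
  {"x": 0,"y": 0,"z": -0.15,"rx": 0,"ry": 0,"rz": 0},
  {"x": 0,"y": 0,"z": -0.3,"rx": 0,"ry": 0,"rz": 0},
  {"x": 0,"y": 0,"z": -0.4,"rx": 0,"ry": 0,"rz": 0},
  {"x": 0,"y": 0,"z": -0.4,"rx": 0,"ry": 0,"rz": 0},
  {"x": 0,"y": 0,"z": -0.4,"rx": 0,"ry": 0,"rz": 0},
  {"x": 0,"y": 0,"z": -0.4,"rx": 0,"ry": 0,"rz": 0},
  {"x": 0,"y": 0,"z": -0.4,"rx": 0,"ry": 0,"rz": 0},
  {"x": 0,"y": 0,"z": -0.3,"rx": 0,"ry": 0,"rz": 0},
  {"x": 0,"y": 0,"z": -0.1,"rx": 0,"ry": 0,"rz": 0},
  {"x": 0,"y": 0,"z": 0,"rx": 0,"ry": 0,"rz": 0},
])

```text
t: 22.02
eef_pos: [510.0, 144.0, 214.6]
tcp_rot: [-3.141, -0.001, -0.281]
ft_force: [0.4, -0.3, -2.1]
opening: 0.433
grip_force: 29.9
```

Call:
step_arm([
  {"x": 0,"y": 0,"z": 0,"rx": 0,"ry": 0,"rz": 0},
  {"x": 0,"y": 0,"z": 0,"rx": 0,"ry": 0,"rz": 0},
  {"x": 0,"y": 0,"z": 0,"rx": 0,"ry": 0,"rz": 0},
  {"x": 0,"y": 0,"z": 0,"rx": 0,"ry": 0,"rz": 0},
  {"x": 0,"y": 0,"z": 0,"rx": 0,"ry": 0,"rz": 0},
  {"x": 0,"y": 0,"z": 0,"rx": 0,"ry": 0,"rz": 0},
  {"x": 0,"y": 0,"z": 0,"rx": 0,"ry": 0,"rz": 0},
  {"x": 0,"y": 0,"z": 0,"rx": 0,"ry": 0,"rz": 0},
  {"x": 0,"y": 0,"z": 0,"rx": 0,"ry": 0,"rz": 0},
  {"x": 0,"y": 0,"z": 0,"rx": 0,"ry": 0,"rz": 0},
])

```text
t: 22.85
eef_pos: [509.8, 143.9, 213.9]
tcp_rot: [3.142, -0.0, -0.281]
ft_force: [-0.4, 0.3, -1.9]
opening: 0.431
grip_force: 29.9
```

```bash
python3 - <<'E'
from h import *
c=cam('top'); s=cam('side')
a=cv2.resize(c['image'][110:240,140:270,::-1],(400,400),interpolation=cv2.INTER_CUBIC)
b=cv2.resize(s['image'][100:230,250:380,::-1],(400,400),interpolation=cv2.INTER_CUBIC)
cv2.imwrite('pics/ts5.png',np.hstack([a,b])); q=state(); print(q['eef_pos'],q['tcp_rot'],q['opening'],q['grip_force'],q['ft_force'])
E
```

```text
[509.85441171 143.93281538 213.87949304] [ 3.14151772e+00 -1.17721957e-04 -2.81184773e-01] 0.4370156422213141 29.942288300808286 [ 0.60165691 -0.39830678 -0.79989718]
```

View pics/ts5.png

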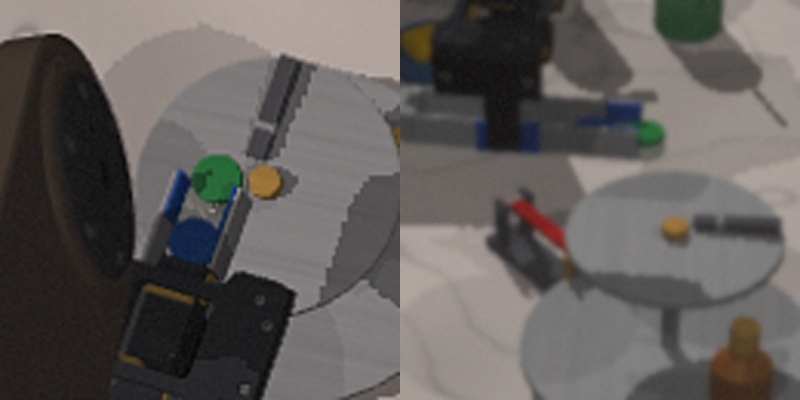

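The case is held in the mouth well clear of the tier: green cap at (217,178), blue at (193,240), and in the side half the tongs are level at row ~135. The latch is still down, so I'm handing in.

```bash
python3 -c "
from cell import *
print(job_done())"
```

```text
the job is handed in; nothing more can be done
None
```

I handed the job in with the latch fully down and the lens case held in the small steel tongs about 70 mm above the upper tier; the hand-in call returned no verdict.

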